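Load a motor into the slide fixture and shut the keeper

TASK

Pick up the motor with the red end caps and lower it, without dropping it, so that its two shaft ends lie in the two blue V saddles of the shuttle. Then push the shuttle along its slide by the yellow plate until it goes over the spring catch and is fully home against its stop, and after that swing the red keeper bar fully shut across the motor. Leave the motor with the black end caps and everything else on the bench where it is.

Things in the scene. Friction and masses are not known exactly. Their poses are not given: they have to be found in the camera images.
- red_motor: the motor to load, 0.55 kg: aluminium housing 84 long x 40 x 40 mm with red end caps; a 14 mm round steel shaft runs right through and sticks out 30 mm at each end (144 mm over all). Origin: middle of the housing, on the shaft axis. Its x axis is the shaft; either way round is right. It lies flat on the bench, origin 20 mm up.
- black_motor: the same motor with black end caps, also lying flat on the bench; to be left alone. Origin and axes as for red_motor.
- fixture: grey fixture, fixed to the bench: base plate 340 x 180 x 14 mm with slide rails along its x axis; the shuttle runs towards its +x (away from the robot) to a dark stop block. Origin: on the bench under the slide's middle; z up. A brass spring-roller catch stands at x = 112, y = -75 mm, 54 mm high; the keeper's post at x = 35, y = 70 mm.
- shuttle (a joint): travel of the shuttle along the fixture's x axis, m: 0 = out (loading end), 0.12 = home against the stop. It stays where it is left (friction about 1 N). The spring roller of the catch resists from about 0.102 to 0.112 (6 to 9 N of push); past about 0.115 it snaps the shuttle on to 0.12 and holds it there. The stop at 0.12 is rigid.
- seat (a point): where the motor's origin belongs: midway between the blue V saddles, 82 mm above the bench (deck 42 mm below). Axes as the fixture. Moves with the shuttle; at shuttle = 0 at x = -55, y = 0 of the fixture. Saddles: 8 mm plates 57 mm before and behind it along x, 90 degree notches 35 mm wide at the top, tips 8 mm above this point; 106 mm clear between them (motor play 11 mm either way).
- push_plate (a point): point on the middle of the yellow upright push plate on the shuttle's rear (robot-side) end, 98 mm behind seat. The plate is 14 mm thick along x, 44 mm wide along y; this point is 102 mm above the bench, and the plate's top edge is at exactly this height; its foot is on the deck at 40 mm. Axes as the fixture.
- keeper (a joint): angle of the red keeper bar about its upright pivot, rad: 0 = shut against its stop, pointing to -y of the fixture, square across the slide, over the motor; grows to 1.2 as the bar swings open towards +x of the fixture (counter-clockwise from above). It stays where it is left; turning it takes about 0.6 N at the knob.
- keeper_knob (a point): middle of the black round upright knob at the end of the keeper bar: diameter 16 mm, from 126 to 166 mm above the bench; this point is 151 mm above the bench and 105 mm from the pivot. The bar under it is 18 mm wide, 114 to 126 mm above the bench.
- keeper_pivot (a point): point on the keeper's upright pivot axis, at the height of keeper_knob; at x = 35, y = 70 mm of the fixture. Axes as the fixture.
- parts_bin: bystander: red open bin of steel parts, 170 x 110 x 60 mm; origin under its middle
- reel: bystander: black reel lying flat, diameter 110, 31 mm high; origin under its middle
- screwdriver: bystander: screwdriver with an orange handle, about 200 mm long, lying along its x axis
- glue: bystander: white bottle with a red cap, diameter 50, 120 mm high; origin under its middle
- tin: bystander: green-banded tin, diameter 72, 70 mm high; origin under its middle
- stud_disc: bystander: black disc with five upright steel studs, diameter 140, 28 mm high; origin under its middle
Things that resemble listed ones, but are neither listed nor needed, are in the scene too. What is shaped like the red_motor but turquoise is not meant.

How it is judged:
On the way, in this order (a step that is already met when the one before it is completed fails the run):
1. the red-capped motor lies in both saddles, let go, with the shuttle still short of the catch (x of red_motor in the frame of seat between -0.013 and 0.013 m and y of red_motor in the frame of seat between -0.004 and 0.004 m and z of red_motor in the frame of seat between -0.005 and 0.005 m and angle between the x axis of red_motor and the x axis of seat, either way round below 0.06 rad and contact force between the fingers and red_motor below 0.2 N and value of joint shuttle below 0.1 m), for 0.2 s.
2. the shuttle is home past the catch with the motor in its saddles, the keeper still open (x of red_motor in the frame of seat between -0.013 and 0.013 m and y of red_motor in the frame of seat between -0.004 and 0.004 m and z of red_motor in the frame of seat between -0.005 and 0.005 m and angle between the x axis of red_motor and the x axis of seat, either way round below 0.06 rad and value of joint shuttle above 0.116 m and value of joint keeper above 0.5 rad), for 0.2 s.
At the end, for the whole second after the job is handed in: The red-capped motor lies at rest in both V saddles (within 13 mm along the shaft, 4 mm across, 5 mm in height and 0.06 rad of the seat), let go; the shuttle is home past the catch (travel over 0.116 m); the keeper bar is shut (within 0.10 rad); everything else is where it was (x of red_motor in the frame of seat between -0.013 and 0.013 m and y of red_motor in the frame of seat between -0.004 and 0.004 m and z of red_motor in the frame of seat between -0.005 and 0.005 m and angle between the x axis of red_motor and the x axis of seat, either way round below 0.06 rad and contact force between the fingers and red_motor below 0.2 N and value of joint shuttle above 0.116 m and value of joint keeper below 0.1 rad and linear speed of red_motor below 0.02 m/s and angular speed of red_motor below 0.2 rad/s and velocity of joint keeper between -0.05 and 0.05 rad/s); the robot touches nothing.
It fails at once if the red-capped motor is dropped (falls freely faster than 0.5 m/s, about 13 mm) (linear speed of red_motor above 0.5 m/s and contact force between the fingers and red_motor below 0.2 N).
It fails at once if the black-capped motor is moved by more than 20 mm (distance of black_motor from where it was at the start of the episode above 0.02 m).
It fails at once if a bystander is moved by more than 30 mm (distance of any of parts_bin, reel, screwdriver, glue, tin, stud_disc from where it was at the start of the episode above 0.03 m).
It also fails if it takes over 64 s, if anything falls off the work surface, if the arm or the gripper's body presses on something with over 40 N, if the wrist force passes 120 N, or if a joint passes its speed limit or range.

ROBOT

A 7-joint arm with a two-finger parallel gripper is mounted at the origin on the work surface. World frame = base frame: x ahead of the robot, y to its left, z up, the work surface at z = 0. Lengths are in m, angles in rad, forces in N, time in s.
With the tool pointing down it reaches from about 0.35 to 0.9 m from the base axis. Payload 8.1 kg.
Tool frame: the origin (TCP) lies midway between the tips of the shut fingers; the grasp point (between the pads) lies 19 mm behind it; z points along the fingers, y is the line along which they close (so a half turn about z gives the same grasp; the last joint's range is limited). The gripper opens to 92 mm and grips with 3 to 60 N. Pads are 19 mm wide; open, the fingers measure 130 mm over their backs; the gripper's body (75 mm by 190 mm) begins 47 mm behind the grasp point.
Start: joints at [-1.336, 0.434, 0.025, 1.573, -0.012, 1.134, -0.075], TCP at [0.207, 0.59, 0.227] pointing down, gripper open.
Joint ranges: [-2.62, 2.62], [-0.44, 2.09], [-1.27, 1.32], [0.08, 2.57], [-1.32, 4.46], [0.12, 2], [-2.74, 2.74]. Speed limits (rad/s): [2.22, 2.22, 3.01, 3.01, 3.14, 3.14, 3.14].

INTERFACE

Orientations are given as a rotation vector (axis times angle).
In Python, from cell import observe, cams, job gives the robot as it stands. The module is installed in compiled form; this text tells all that it offers.
- The arm moves only by the tool step_arm, never from a script. Its argument "steps" is a list of rows, each a list of 6 numbers: the shift along the world's x, y, z in mm, then the turn, a rotation vector about the world's x, y, z in rad. In form: [[dx, dy, dz, rx, ry, rz], ...]. A call has 1 to 20 rows; each row shifts and turns the commanded pose from where the row before left it; what a row does not reach is not made up. A row lasts 1/12 s, in which the tool goes at most 41.7 mm and 7.16 degrees, less where a joint would pass 70% of its speed; a pose out of reach is approached as far as the arm can. A call with a gripper value outside its range is refused whole. "gripper" is the opening, from 0 (shut) to 1 (fully open), set as the call begins (left out, the last holds). The fingers move at their own pace and stop on an object; "force" is the grip in N (left out, the last holds). Time passes only in rows, so rows that do not move let the fingers close. It gives the time, the measured TCP pose, the force, the opening and the grip force at its end, in the units of the state.
- observe(): the state, without advancing time (a new reading comes with each control period).
- cams.get_image(name): name is "side" or "top"; returns the picture (384x512x3 uint8, red, green, blue); there is no depth.
- cams.get_calibration(name): a dict with "fov_y" (degrees; the focal length in pixels is half the picture's height over the tangent of half this angle, whatever the lens; pixels are square), "cx", "cy" (the principal point, pixels), "dist_coeffs" ([k1, k2, p1, p2, k3] as OpenCV has them; the pictures are not rectified), "world_to_cam" (4x4, takes a point from world to camera coordinates). Camera axes: x right, y up, looking along -z (the intrinsics and any distortion apply to the point x, -y, -z); pixel columns grow to the right and rows downward; lengths in m; the calibration is good to about 2 mm. A picture is of the moment at which its call begins. get_calibration takes no time and is no camera call.
- job.sign_off(): hands the job in; it is judged then, once.
The state is a dict: "clock": time; "joints": joint angles; "dq": joint speeds; "joint_efforts": joint torques, N m; "position": TCP position; "ee_rot": TCP orientation; "force": force on the tool from outside, world axes, zero at the start; "ft_torque": the same for the moment, N m; "width": opening from 0.0 (shut) to 1.0 (fully open); "gripper_force": force on a finger pad.
Only numpy, scipy, OpenCV 4.12 (cv2) and the standard library are available. Lean on these libraries where they do the work, as an engineer would, in place of code of your own. Each camera call takes 0.05 s, during which the arm holds its last target. There are 200 camera calls.

## Working session

There is one attempt and no reset: what is moved stays moved. The work goes in short steps, Python scripts to look and compute and a tool call to move; the robot and the scene stay as the last step left them, time stands still between calls to the robot, and variables do not carry over. Pictures are saved under pics/ and viewed, at most 10 in all, crops included, and the job is handed in when it is done.

Besides the shell and the picture viewer there is one more tool, called after "Request:" in YAML: its name, and indented under it one key for each argument. step_arm: Moves the arm, as the interface text tells. Its arguments: {"type":"object","properties":{"steps":{"type":"array","items":{"type":"array","items":{"type":"number"}}},"gripper":{"type":"number"},"force":{"type":"number"}},"required":["steps"]}

```bash
mkdir -p pics; cat > h.py <<'E'
import numpy as np, cv2
from cell import observe, cams, job
def K(name):
    c=cams.get_calibration(name); f=192/np.tan(np.radians(c["fov_y"])/2)
    return np.array([[f,0,c["cx"]],[0,f,c["cy"]],[0,0,1]]),np.array(c["dist_coeffs"],float),np.array(c["world_to_cam"])
def ray(name,uv):
    k,d,T=K(name); p=cv2.undistortPoints(np.array(uv,float).reshape(-1,1,2),k,d).reshape(-1,2)
    D=np.c_[p[:,0],-p[:,1],-np.ones(len(p))]; R=T[:3,:3]
    return -R.T@T[:3,3], D@R
def onz(name,uv,z):
    o,d=ray(name,uv); return o+d*((z-o[2])/d[:,2])[:,None]
def proj(name,P):
    k,d,T=K(name); P=np.array(P,float).reshape(-1,3)@T[:3,:3].T+T[:3,3]
    return cv2.projectPoints(P*[1,-1,-1],np.zeros(3),np.zeros(3),k,d)[0].reshape(-1,2)
def tri(ua,ub):
    (a,d),(b,e)=ray("side",ua),ray("top",ub); d,e=d[0],e[0]
    s=np.linalg.lstsq(np.c_[d,-e],b-a,rcond=None)[0]; p,q=a+s[0]*d,b+s[1]*e
    return (p+q)/2,np.linalg.norm(p-q)
def snap(name,f):
    im=cams.get_image(name)[:,:,::-1].copy(); cv2.imwrite("pics/"+f,im); return im
E
python3 - <<'E'
from h import *
np.set_printoptions(precision=4,suppress=True)
for n in("side","top"):
    snap(n,n+"0.png"); k,d,T=K(n); print(n,k[0],k[1,2],d,-T[:3,:3].T@T[:3,3],T[:3,:3])
s=observe(); print(s["position"],s["ee_rot"],s["clock"],s["force"])
E
```

```text
side [407.9107   0.     259.0589] 198.40456666961623 [-0.0336  0.      0.      0.      0.    ] [-0.1644 -0.8571  1.1591] [[ 0.8051 -0.593  -0.0132]
 [ 0.3993  0.5253  0.7514]
 [-0.4387 -0.6102  0.6597]]
top [391.9814   0.     249.1328] 188.87221674722994 [0.0216 0.     0.     0.     0.    ] [0.2924 0.1006 1.4807] [[ 0.0016 -0.9999 -0.0103]
 [ 0.9849 -0.0002  0.1734]
 [-0.1734 -0.0105  0.9848]]
[0.207  0.5892 0.226 ] [-0.5281 -3.0968  0.0022] 0.1 [-0.4425 -0.2751 -0.3769]
```

View pics/top0.png

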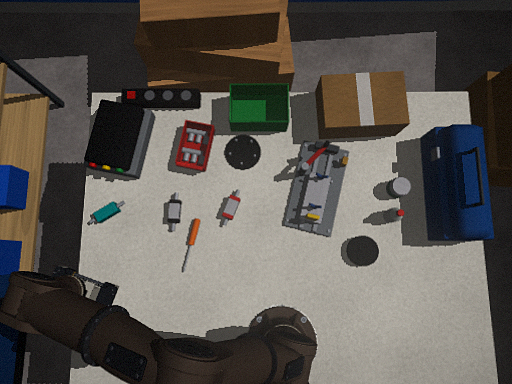

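View pics/side0.png

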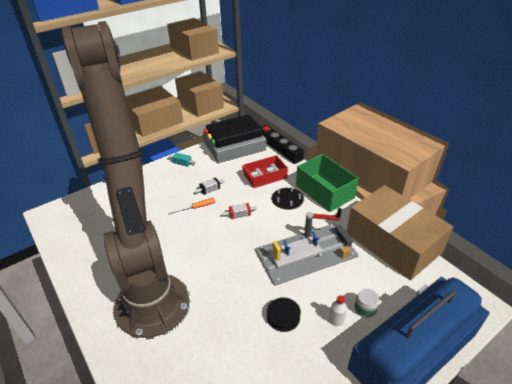

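Top view: the red motor is at about (231,207), black motor (174,212), turquoise decoy (106,212). The fixture centre is near (316,188), with the push plate near (313,217). In the side view the red motor is at (239,211) and the yellow plate at (277,250). Next I'll zoom in on both.

```bash
python3 - <<'E'
import cv2,numpy as np
t=cv2.imread("pics/top0.png");s=cv2.imread("pics/side0.png")
a=cv2.resize(t[130:245,205:365],(800,575),interpolation=cv2.INTER_CUBIC)
b=cv2.resize(s[195:290,220:370],(800,507),interpolation=cv2.INTER_CUBIC)
cv2.imwrite("pics/tc.png",a);cv2.imwrite("pics/sc.png",b)
E
```

```text
(no output)
```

View pics/tc.png

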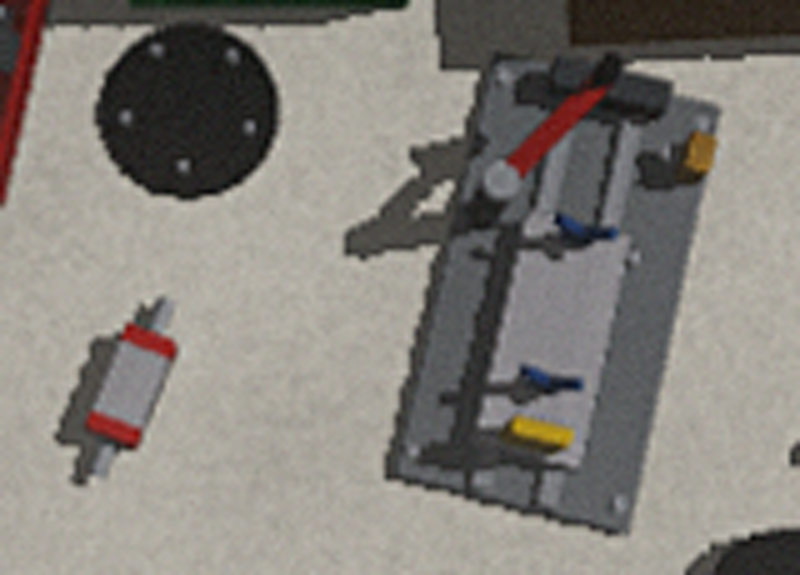

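View pics/sc.png

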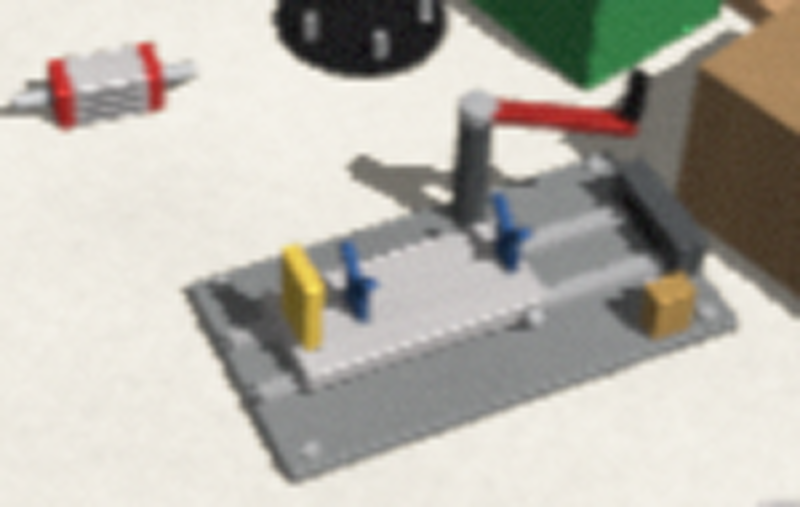

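The zooms show the fixture's four base corners clearly. In the top crop (5x) they are at (390,475), (628,530), (718,105) and (490,57). The yellow plate top is at about (540,432), the two blue saddles at (550,380) and (585,228), and the knob at about (607,70), so the keeper is open. The red motor's shaft axis runs from (88,470) to (165,305).

```bash
cat > m.py <<'E'
from h import *
np.set_printoptions(precision=4,suppress=True)
def mask(im,h0,h1,s=110,v=50,box=None):
    m=cv2.inRange(cv2.cvtColor(im,cv2.COLOR_BGR2HSV),(h0,s,v),(h1,255,255))
    if box: z=np.zeros_like(m); x0,y0,x1,y1=box; z[y0:y1,x0:x1]=m[y0:y1,x0:x1]; m=z
    return m
def blobs(m,a=4):
    n,_,st,c=cv2.connectedComponentsWithStats(m); return [(c[i],st[i]) for i in range(1,n) if st[i][4]>=a]
E
python3 - <<'E'
from m import *
t=cv2.imread("pics/top0.png");s=cv2.imread("pics/side0.png")
for nm,im,bx in(("top",t,(205,130,365,245)),("side",s,(220,195,370,290))):
    for col,h0,h1 in(("red",0,6),("red2",172,180),("blue",100,130),("yel",22,32),("brass",12,21)):
        for c,st in blobs(mask(im,h0,h1,100,40,bx)): print(nm,col,c,st)
# fixture from corners at z=.014
C=np.array([[390,475],[628,530],[718,105],[490,57]])/5+[205,130]
P=onz("top",C-.4,.014); print("corners",P, [np.linalg.norm(P[i]-P[(i+1)%4]) for i in range(4)])
x=P[2]+P[3]-P[0]-P[1]; print("ctr",P.mean(0),"yaw",np.arctan2(x[1],x[0]))
# plate outline by grey mask at subpixel: minAreaRect
E
```

```text
top red [208.2353 145.6144] [205 130  10  41 153]
top red [315.8173 154.9904] [306 146  20  20 104]
top red [234.2432 197.5946] [229 195  11   7  37]
top red [227.1364 215.3636] [222 212  11   8  44]
top blue [318.9286 174.8571] [317 173   5   5  14]
top blue [325.75 176.25] [323 176   6   2   8]
top blue [312.0833 205.0833] [309 204   6   4  12]
top blue [319.5 206.5] [319 206   2   2   4]
top yel [312.9057 216.1887] [307 213  13   8  53]
top brass [323.2 131. ] [322 130   3   3   5]
top brass [334.2    131.8286] [326 130  15   8  35]
top brass [343.1667 134.2222] [339 130  10   8  18]
top brass [349.7143 132.7143] [348 130   4   6   7]
top brass [329.3333 135.8333] [326 134   7   4  12]
top brass [354.4444 135.4444] [352 134   6   3   9]
top brass [359.75 135.  ] [359 134   3   3   4]
top brass [322.75 137.75] [322 137   3   2   4]
top brass [344.234  160.4043] [341 156   7  10  47]
top brass [306.8571 216.5714] [306 215   3   4   7]
side red [248.2222 208.7778] [246 203   5  13  36]
side red [231.0213 212.0851] [229 206   5  13  47]
side red [326.0175 216.7456] [313 214  27   7 114]
side blue [314.775 238.575] [313 232   6  13  40]
side blue [286.3611 247.3056] [284 241   6  13  36]
side yel [276.1892 249.9009] [273 241   8  19 111]
side brass [360.673  220.8878] [348 195  22  54 838]
side brass [344.8523 251.5341] [341 246   9  12  88]
corners [[ 0.4151 -0.009   0.014 ]
 [ 0.3746 -0.1848  0.014 ]
 [ 0.7001 -0.2649  0.014 ]
 [ 0.7389 -0.0906  0.014 ]] [np.float64(0.180371767046636), np.float64(0.3352792375293783), np.float64(0.17852738310823288), np.float64(0.33394709887903984)]
ctr [ 0.5572 -0.1373  0.014 ] yaw -0.24414821051838137
```

```bash
python3 - <<'E'
from m import *
from scipy.optimize import least_squares
cr=lambda n,p:(np.array(p)+.5)/(5 if n=="top" else 16/3)-.5+((205,130) if n=="top" else (220,195))
obs=[("top",(541,434),(-.153,0,.102)),("side",(303,264),(-.153,0,.102)),("side",(668,283),(.112,-.075,.054)),("top",(702,150),(.112,-.075,.054))]
obs+=[("top",p,q) for p,q in zip([(390,475),(628,530),(718,105),(490,57)],[(-.17,.09,.014),(-.17,-.09,.014),(.17,-.09,.014),(.17,.09,.014)])]
obs+=[("side",p,q) for p,q in zip([(190,288),(295,478),(737,322)],[(-.17,.09,.014),(-.17,-.09,.014),(.17,-.09,.014)])]
def W(v,q):
    c,s=np.cos(v[2]),np.sin(v[2]); return np.array([v[0]+c*q[0]-s*q[1],v[1]+s*q[0]+c*q[1],q[2]])
f=lambda v:np.concatenate([proj(n,W(v,q))[0]-cr(n,p) for n,p,q in obs])
r=least_squares(f,[.557,-.137,-.24],loss="soft_l1"); v=r.x; print("fix",v); print(f(v).reshape(-1,2))
for n,q in(("top",0),("top",1)): print(onz(n,[[obs[q][1]]],1) if 0 else "",end="")
B=onz("top",[[312.08,205.08],[319.5,206.5],[318.93,174.86],[325.75,176.25]],.088); print("saddle mean",B.mean(0),"model seat",W(v,(-.055,0,.082)))
sm=B.reshape(2,2,3).mean(1);print("saddles",sm,np.arctan2(*(sm[1]-sm[0])[1::-1]))
print("plate",W(v,(-.153,0,.102)),"pivot",W(v,(.035,.07,.151)))
# motor
a,e1=tri([231.02,212.09],[227.14,215.36]); b,e2=tri([248.22,208.78],[234.24,197.59])
print("motor",a,b,e1,e2,(a+b)/2,np.linalg.norm(a-b),"yaw",np.arctan2(*(b-a)[1::-1]))
S=onz("top",cr("top",[[88,470],[167,303]]),.022);print("shaft",S,S.mean(0),np.linalg.norm(S[1]-S[0]),np.arctan2(*(S[1]-S[0])[1::-1]))
Cp=onz("top",[[227.14,215.36],[234.24,197.59]],.036);print("caps z.036",Cp.mean(0))
k,ek=tri(cr("side",(640,78)),cr("top",(608,65)));print("knob top",k,ek)
p=np.array(W(v,(.035,.07,0)));d=k-p;print("keeper ang",np.arctan2(d[1],d[0])-v[2]+np.pi/2,np.hypot(d[0],d[1]))
E
```

```text
fix [ 0.562  -0.1405 -0.234 ]
[[-0.9347  6.6831]
 [-7.8181  3.0932]
 [-0.5107  0.6002]
 [-0.5727  0.2135]
 [ 1.2167 -0.647 ]
 [ 1.0452 -0.3216]
 [ 0.6153 -1.601 ]
 [ 0.4117 -2.3218]
 [-0.6123 -0.7432]
 [-0.2653 -0.4039]
 [ 0.8889 -1.4   ]]
saddle mean [ 0.5313 -0.1361  0.088 ] model seat [ 0.5085 -0.1278  0.082 ]
saddles [[ 0.4762 -0.1228  0.088 ]
 [ 0.5865 -0.1495  0.088 ]] -0.23754496930433136
plate [ 0.4132 -0.1051  0.102 ] pivot [ 0.6123 -0.0806  0.151 ]
motor [0.4501 0.1976 0.0206] [0.5175 0.1716 0.0205] 0.0027157784372598697 0.0030118113426637165 [0.4838 0.1846 0.0205] 0.07223088745729403 yaw -0.36937469544357554
shaft [[0.4179 0.2162 0.022 ]
 [0.5441 0.1582 0.022 ]] [0.481  0.1872 0.022 ] 0.13884913279976863 -0.4309058469114714
caps z.036 [0.4805 0.1844 0.036 ]
knob top [ 0.6913 -0.1552  0.1607] 0.006742860843420921
keeper ang 1.04776376523088 0.10870019536855434
```

The yellow-plate residuals show the shuttle isn't at 0; it's about 27 mm in. I'll refit without the plate and measure shuttle travel, seat and motor yaw directly.

```bash
python3 - <<'E'
from m import *
from scipy.optimize import least_squares
cr=lambda n,p:(np.array(p)+.5)/(5 if n=="top" else 16/3)-.5+((205,130) if n=="top" else (220,195))
obs=[("side",(668,283),(.112,-.075,.054)),("top",(702,150),(.112,-.075,.054))]
obs+=[("top",p,q) for p,q in zip([(390,475),(628,530),(718,105),(490,57)],[(-.17,.09,.014),(-.17,-.09,.014),(.17,-.09,.014),(.17,.09,.014)])]
obs+=[("side",p,q) for p,q in zip([(190,288),(295,478),(737,322)],[(-.17,.09,.014),(-.17,-.09,.014),(.17,-.09,.014)])]
def W(v,q):
    c,s=np.cos(v[2]),np.sin(v[2]); return np.array([v[0]+c*q[0]-s*q[1],v[1]+s*q[0]+c*q[1],q[2]])
f=lambda v:np.concatenate([proj(n,W(v,q))[0]-cr(n,p) for n,p,q in obs])
r=least_squares(f,[.557,-.137,-.24],loss="soft_l1"); v=r.x; print("fix",v); print(f(v).reshape(-1,2))
y,e=tri(cr("side",(303,264)),cr("top",(541,434))); print("plate tri",y,e)
print("side plate z.102",onz("side",[cr("side",(303,264))],.102),"top",onz("top",[cr("top",(541,434))],.102))
def inv(p): c,s=np.cos(v[2]),np.sin(v[2]); d=p[:2]-v[:2]; return np.array([c*d[0]+s*d[1],-s*d[0]+c*d[1]])
print("plate in fix",inv(y),"saddle seat in fix",inv(np.array([.5313,-.1361])))
k,ek=tri(cr("side",(640,78)),cr("top",(608,65)));p=W(v,(.035,.07,0));d=k-p;print("pivot",p,"keeper ang",np.arctan2(d[1],d[0])-v[2]+np.pi/2,np.hypot(d[0],d[1]))
print("post cap tri",tri(cr("side",(478,103)),cr("top",(502,178))))
Cp=onz("top",[[227.14,215.36],[234.24,197.59]],.034);print("caps yaw",np.arctan2(*(Cp[1]-Cp[0])[1::-1]),np.linalg.norm(Cp[1]-Cp[0]))
# body long edges (top face z=.04): left (128,326)-(88,422), right (176,350)-(138,446)
for a,b in(((128,326),(88,422)),((176,350),(138,446))):
    Q=onz("top",cr("top",[b,a]),.04);print("edge",np.arctan2(*(Q[1]-Q[0])[1::-1]),np.linalg.norm(Q[1]-Q[0]),Q.mean(0))
E
```

```text
fix [ 0.5602 -0.1401 -0.2339]
[[-0.9623  0.7546]
 [-0.6757  0.6891]
 [ 1.11   -0.1508]
 [ 0.9495  0.1745]
 [ 0.5144 -1.1435]
 [ 0.3013 -1.8638]
 [-1.0799 -0.5872]
 [-0.7602 -0.2222]
 [ 0.4522 -1.2485]]
plate tri [ 0.4393 -0.1103  0.104 ] 0.0065061884432053695
side plate z.102 [[ 0.4436 -0.11    0.102 ]] top [[ 0.4367 -0.109   0.102 ]]
plate in fix [-0.1244  0.001 ] saddle seat in fix [-0.029  -0.0028]
pivot [ 0.6104 -0.0801  0.    ] keeper ang 1.0561524031779923 0.11035282358081738
post cap tri (array([ 0.6165, -0.0829,  0.1269]), np.float64(0.001769837267295293))
caps yaw -0.3691626612903394 0.07140138591329905
edge -0.38184098654040255 0.0773629541171143 [0.4877 0.2008 0.04  ]
edge -0.3683917382536577 0.07660852355424272 [0.4698 0.1644 0.04  ]
```

Request:
step_arm:
  steps:
    - [24, -34, 0, 0, 0, -0.005]
    - [24, -34, 0, 0, 0, -0.005]
    - [24, -34, 0, 0, 0, -0.005]
    - [24, -34, 0, 0, 0, -0.005]
    - [24, -34, 0, 0, 0, -0.005]
    - [24, -34, 0, 0, 0, -0.005]
    - [24, -34, 0, 0, 0, -0.005]
    - [24, -34, 0, 0, 0, -0.005]
    - [24, -34, 0, 0, 0, -0.005]
    - [24, -34, 0, 0, 0, -0.005]
    - [24, -34, 0, 0, 0, -0.005]
    - [12, -30, 0, 0, 0, -0.005]
    - [0, 0, 0, 0, 0, 0]
    - [0, 0, 0, 0, 0, 0]
  gripper: 1

```text
clock: 1.27
position: [0.4837, 0.1835, 0.2265]
ee_rot: [-0.628, -3.078, 0.001]
force: [-0.4, 0.3, -0.6]
width: 1.003
gripper_force: 0.0
```

Request:
step_arm:
  steps:
    - [-2, 0, -30, 0, 0, 0.028]
    - [0, 0, -30, 0, 0, 0]
    - [0, 0, -30, 0, 0, 0]
    - [0, 0, -30, 0, 0, 0]
    - [0, 0, -30, 0, 0, 0]
    - [0, 0, -25, 0, 0, 0]
    - [0, 0, -20, 0, 0, 0]
    - [0, 0, -12, 0, 0, 0]
    - [0, 0, -8, 0, 0, 0]
    - [0, 0, 0, 0, 0, 0]
    - [0, 0, 0, 0, 0, 0]

```text
clock: 2.18
position: [0.4808, 0.1866, 0.0118]
ee_rot: [-0.576, -3.088, -0.0]
force: [0.3, -0.1, -0.4]
width: 1.003
gripper_force: 0.0
```

Request:
step_arm:
  steps:
    - [0, 0, 0, 0, 0, 0]
    - [0, 0, 0, 0, 0, 0]
    - [0, 0, 0, 0, 0, 0]
    - [0, 0, 0, 0, 0, 0]
    - [0, 0, 0, 0, 0, 0]
    - [0, 0, 0, 0, 0, 0]
    - [0, 0, 0, 0, 0, 0]
    - [0, 0, 0, 0, 0, 0]
    - [0, 0, 0, 0, 0, 0]
    - [0, 0, 0, 0, 0, 0]
  gripper: 0
  force: 35

```text
clock: 3.02
position: [0.481, 0.1853, 0.0117]
ee_rot: [-0.578, -3.088, 0.001]
force: [-1.9, -1.4, 2.8]
width: 0.434
gripper_force: 35.0
```

Request:
step_arm:
  steps:
    - [0, 0, 5, 0, 0, 0]
    - [0, 0, 10, 0, 0, 0]
    - [0, 0, 20, 0, 0, 0]
    - [0, 0, 25, 0, 0, 0]
    - [0, 0, 30, 0, 0, 0]
    - [0, 0, 30, 0, 0, 0]
    - [0, 0, 25, 0, 0, 0]
    - [0, 0, 20, 0, 0, 0]
    - [0, 0, 10, 0, 0, 0]
    - [0, 0, 3, 0, 0, 0]
    - [0, 0, 0, 0, 0, 0]

```text
clock: 3.93
position: [0.481, 0.1858, 0.19]
ee_rot: [0.577, 3.088, 0.001]
force: [-0.2, -0.3, -6.7]
width: 0.433
gripper_force: 35.0
```

Request:
step_arm:
  steps:
    - [1, -8, 0, 0, 0, 0.008]
    - [3, -17, 0, 0, 0, 0.01]
    - [4, -25, 0, 0, 0, 0.01]
    - [5, -30, 0, 0, 0, 0.01]
    - [5, -30, 0, 0, 0, 0.01]
    - [5, -30, 0, 0, 0, 0.01]
    - [5, -30, 0, 0, 0, 0.01]
    - [5, -30, 0, 0, 0, 0.01]
    - [5, -30, 0, 0, 0, 0.01]
    - [4, -25, 0, 0, 0, 0.01]
    - [4, -25, 0, 0, 0, 0.01]
    - [3, -20, 0, 0, 0, 0.01]
    - [2, -12, 0, 0, 0, 0.01]
    - [1, -8, 0, 0, 0, 0.005]
    - [0, 0, 0, 0, 0, 0]
    - [0, 0, 0, 0, 0, 0]
    - [0, 0, 0, 0, 0, 0]

```text
clock: 5.35
position: [0.5328, -0.133, 0.1891]
ee_rot: [-0.369, -3.118, -0.001]
force: [0.9, 0.1, -5.3]
width: 0.43
gripper_force: 35.0
```

```bash
python3 - <<'E'
from m import *
t=snap("top","top1.png");s=snap("side","side1.png"); print(observe()["clock"],observe()["position"],observe()["ee_rot"])
u=[]
for nm,im,P in(("top",t,(.533,-.1345,.18)),("side",s,(.533,-.1345,.18))):
    c=proj(nm,P)[0].astype(int); print(nm,c)
    b=(c[0]-35,c[1]-35,c[0]+35,c[1]+35)
    for h in((0,6),(172,180)):
        for q,st in blobs(mask(im,*h,100,40,b),5): print(" red",q,st)
    im2=im[max(c[1]-50,0):c[1]+50,max(c[0]-66,0):c[0]+66]; u.append(cv2.resize(im2,(400,300),interpolation=cv2.INTER_CUBIC))
cv2.imwrite("pics/c1.png",np.hstack(u))
E
```

```text
5.45 [ 0.5331 -0.1329  0.1895] [-0.3684 -3.1193 -0.0009]
top [323 185]
 red [314.7927 155.939 ] [307 150  18  14  82]
 red [319.3056 194.1944] [315 191  10   7  36]
side [301 221]
 red [293.7792 219.8961] [290 213   8  15  77]
 red [330.5682 217.2045] [326 215  10   5  44]
```

View pics/c1.png

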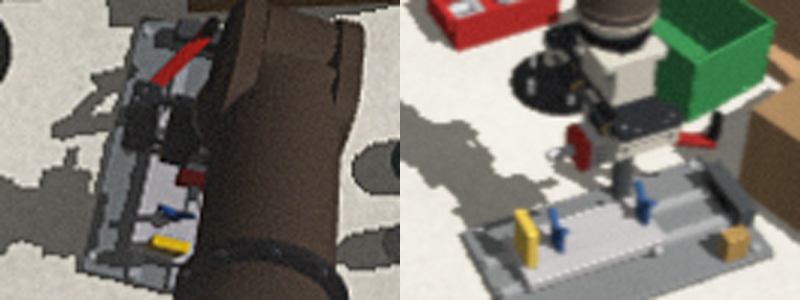

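The motor hangs level in the gripper. The arm hides most of it from the top camera, but in the side view the rear cap is at (293.8,219.9) and the shaft tip at about (285.5,222.7).

```bash
python3 - <<'E'
from m import *
d=np.array([np.cos(-.236),np.sin(-.236),0])
z=.1895+.0083
tip=onz("side",[[285.5,222.7]],z)[0]; cap=onz("side",[[293.8,219.9]],z)[0]
print("centre from tip",tip+.072*d,"from cap",cap+.038*d)
S=np.array([[.533,-.1345,z]])
print("pred if centre=TCP: tip",proj("side",np.array([.5331,-.1329,z])-.072*d),"cap",proj("side",np.array([.5331,-.1329,z])-.038*d))
# saddles in side view: predicted for seat guess
s=np.array([.533,-.1345,.082]); n=np.array([-d[1],d[0],0])
for k in(-1,1):
    print("saddle",k,"tips pred",proj("side",[s+k*.057*d+j*.0175*n+[0,0,.008] for j in(1,-1)]),"notch bottom",proj("side",s+k*.057*d-[0,0,.0099]))
    print("top tips pred",proj("top",[s+k*.057*d+j*.0175*n+[0,0,.008] for j in(1,-1)]))
im=cv2.imread("pics/side1.png"); b=cv2.resize(im[222:272,272:332],(720,600),interpolation=cv2.INTER_CUBIC); cv2.imwrite("pics/sad.png",b)
E
```

```text
centre from tip [ 0.5422 -0.1373  0.1978] from cap [ 0.5399 -0.1358  0.1978]
pred if centre=TCP: tip [[282.544  223.1217]] cap [[291.6929 220.2627]]
saddle -1 tips pred [[283.7575 240.5957]
 [288.0674 247.3635]] notch bottom [[285.7403 247.3643]]
top tips pred [[310.6092 204.1837]
 [320.2401 206.4651]]
saddle 1 tips pred [[312.1279 231.3324]
 [316.8087 237.7933]] notch bottom [[314.0699 237.95  ]]
top tips pred [[317.2129 173.8089]
 [326.7256 176.0164]]
```

View pics/sad.png

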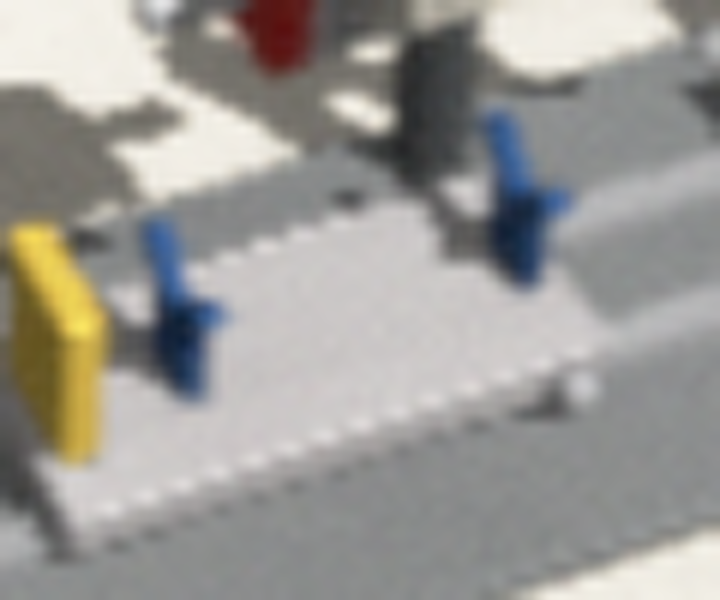

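In the side view the saddle tips sit about +1.1 px from the predicted points and the motor about +2.3 px. I'll shift the motor roughly 4 mm back and lower it.

Request:
step_arm:
  steps:
    - [-2, -1, -5, 0, 0, 0]
    - [-2, -0.5, -10, 0, 0, 0]
    - [0, 0, -20, 0, 0, 0]
    - [0, 0, -20, 0, 0, 0]
    - [0, 0, -20, 0, 0, 0]
    - [0, 0, -12, 0, 0, 0]
    - [0, 0, -8, 0, 0, 0]
    - [0, 0, -4, 0, 0, 0]
    - [0, 0, -4, 0, 0, 0]
    - [0, 0, -3, 0, 0, 0]
    - [0, 0, 0, 0, 0, 0]
    - [0, 0, 0, 0, 0, 0]

```text
clock: 6.45
position: [0.5295, -0.1359, 0.0841]
ee_rot: [0.371, 3.119, 0.0]
force: [0.1, -0.8, -4.5]
width: 0.431
gripper_force: 35.0
```

Request:
step_arm:
  steps:
    - [0, 0, -2, 0, 0, 0]
    - [0, 0, -2, 0, 0, 0]
    - [0, 0, -2, 0, 0, 0]
    - [0, 0, 0, 0, 0, 0]
    - [0, 0, 0, 0, 0, 0]

```text
clock: 6.87
position: [0.5291, -0.1358, 0.0776]
ee_rot: [-0.371, -3.119, -0.0]
force: [-0.1, 0.4, -5.9]
width: 0.437
gripper_force: 35.0
```

Request:
step_arm:
  steps:
    - [0, 0, -1, 0, 0, 0]
    - [0, 0, -1, 0, 0, 0]
    - [0, 0, -1, 0, 0, 0]
    - [0, 0, 0, 0, 0, 0]
    - [0, 0, 0, 0, 0, 0]
    - [0, 0, 0, 0, 0, 0]

```text
clock: 7.37
position: [0.5301, -0.1351, 0.0753]
ee_rot: [0.37, 3.118, 0.002]
force: [0.6, 4.7, 6.6]
width: 0.435
gripper_force: 35.0
```

```bash
python3 - <<'E'
from m import *
im=snap("side","side2.png"); s=observe(); print(s["position"],s["force"],s["ft_torque"],s["clock"])
cv2.imwrite("pics/c2.png",cv2.resize(im[200:275,255:355],(800,600),interpolation=cv2.INTER_CUBIC))
E
```

```text
[ 0.5301 -0.1351  0.0753] [1.3563 5.2983 5.5405] [ 1.1703  0.0685 -0.206 ] 7.4167
```

View pics/c2.png

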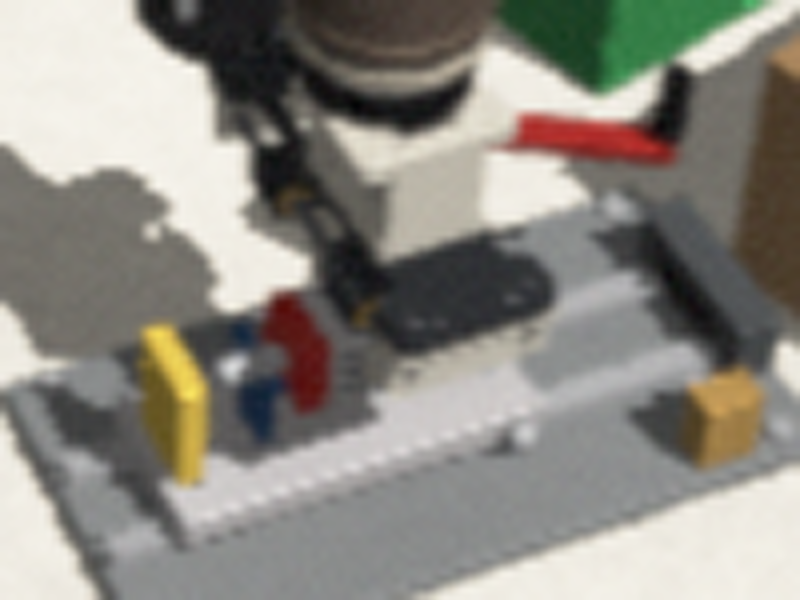

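The rear shaft sits in the rear saddle notch at crop (245,370). The +y reaction says it's on the -y flank, so I'll move about 2 mm toward +y and settle.

Request:
step_arm:
  steps:
    - [0.3, 1, 0, 0, 0, 0]
    - [0.2, 1, 0, 0, 0, 0]
    - [0, 0, -0.5, 0, 0, 0]
    - [0, 0, -0.5, 0, 0, 0]
    - [0, 0, 0, 0, 0, 0]
    - [0, 0, 0, 0, 0, 0]

```text
clock: 7.92
position: [0.5299, -0.1336, 0.074]
ee_rot: [0.371, 3.119, 0.001]
force: [0.3, 2.8, 5.1]
width: 0.432
gripper_force: 35.0
```

Request:
step_arm:
  steps:
    - [0, 0.8, 0, 0, 0, 0]
    - [0, 0, -0.3, 0, 0, 0]
    - [0, 0, 0, 0, 0, 0]
    - [0, 0, 0, 0, 0, 0]
  force: 10

```text
clock: 8.25
position: [0.5299, -0.1334, 0.0738]
ee_rot: [0.372, 3.119, -0.0]
force: [-0.1, 1.3, 6.5]
width: 0.436
gripper_force: 10.0
```

Request:
step_arm:
  steps:
    - [0, 0, 0, 0, 0, 0]
    - [0, 0, 0, 0, 0, 0]
    - [0, 0, 0, 0, 0, 0]
    - [0, 0, 0, 0, 0, 0]
    - [0, 0, 0, 0, 0, 0]
    - [0, 0, 0, 0, 0, 0]
    - [0, 0, 0, 0, 0, 0]
  gripper: 0.75

```text
clock: 8.83
position: [0.5296, -0.1331, 0.0734]
ee_rot: [-0.371, -3.119, 0.0]
force: [0.4, -0.1, -0.4]
width: 0.746
gripper_force: 0.0
```

Request:
step_arm:
  steps:
    - [0, 0, 5, 0, 0, 0]
    - [0, 0, 15, 0, 0, 0]
    - [0, 0, 25, 0, 0, 0]
    - [0, 0, 30, 0, 0, 0]
    - [0, 0, 30, 0, 0, 0]
    - [0, 0, 20, 0, 0, 0]
    - [0, 0, 5, 0, 0, 0]
    - [0, 0, 0, 0, 0, 0]
    - [0, 0, 0, 0, 0, 0]

```text
clock: 9.58
position: [0.5294, -0.1328, 0.2031]
ee_rot: [-0.371, -3.119, -0.0]
force: [0.6, -0.2, -0.6]
width: 0.749
gripper_force: 0.0
```

Request:
step_arm:
  steps:
    - [-10, 3, 0, 0, 0, 0]
    - [-20, 5, 0, 0, 0, 0]
    - [-25, 6, 0, 0, 0, 0]
    - [-25, 6, 0, 0, 0, 0]
    - [-20, 5, 0, 0, 0, 0]
    - [-15, 4, 0, 0, 0, 0]
    - [-7, 1, 0, 0, 0, 0]
    - [0, 0, 0, 0, 0, 0]
    - [0, 0, 0, 0, 0, 0]
  gripper: 0

```text
clock: 10.33
position: [0.4077, -0.103, 0.2032]
ee_rot: [-0.371, -3.12, -0.0]
force: [0.2, -0.4, -0.4]
width: 0.148
gripper_force: 0.0
```

```bash
python3 - <<'E'
from m import *
t=snap("top","top3.png");s=snap("side","side3.png"); o=observe(); print(o["position"],o["width"],o["clock"])
u=[cv2.resize(im[c[1]-50:c[1]+50,c[0]-66:c[0]+66],(400,300),interpolation=cv2.INTER_CUBIC) for im,c in((t,(320,190)),(s,(300,240)))]
cv2.imwrite("pics/c3.png",np.hstack(u))
for nm,im,b in(("top",t,(295,165,345,225)),("side",s,(270,215,335,260))):
    for h in((0,6),(172,180)):
        for q,st in blobs(mask(im,*h,100,40,b),5): print(nm,q,st)
E
```

```text
[ 0.4085 -0.1032  0.2033] 0.0584492606725111 10.4333
top [320.4  180.95] [314 178  13   7  40]
top [313.5806 199.871 ] [310 197   8   6  31]
side [324.7647 216.6588] [313 215  22   5  85]
side [309.76 236.36] [306 230   8  16  50]
side [291.7692 242.6615] [288 236   8  15  65]
side [312.8333 241.3333] [312 239   2   5   6]
side [291.2 248. ] [291 246   2   5   5]
```

View pics/c3.png

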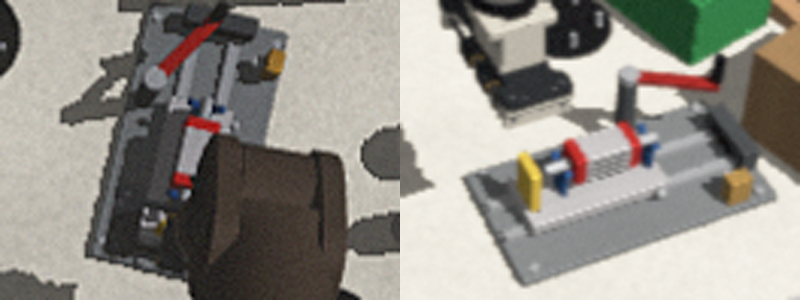

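The motor lies in both saddles: in the side view the caps are at (292,243) and (310,236), centred between the saddles. Next I'll go down behind the yellow plate.

Request:
step_arm:
  steps:
    - [-4, 1, -10, 0, 0, 0]
    - [0, 0, -25, 0, 0, 0]
    - [0, 0, -30, 0, 0, 0]
    - [0, 0, -30, 0, 0, 0]
    - [0, 0, -20, 0, 0, 0]
    - [0, 0, -10, 0, 0, 0]
    - [0, 0, 0, 0, 0, 0]
    - [0, 0, 0, 0, 0, 0]
    - [0, 0, 0, 0, 0, 0]

```text
clock: 11.18
position: [0.4045, -0.1023, 0.0789]
ee_rot: [0.371, 3.119, -0.0]
force: [1.2, -0.5, 0.7]
width: 0.004
gripper_force: 0.0
```

Request:
step_arm:
  steps:
    - [4, -1, 0, 0, 0, 0]
    - [4, -1, 0, 0, 0, 0]
    - [4, -1, 0, 0, 0, 0]
    - [4, -1, 0, 0, 0, 0]
    - [4, -1, 0, 0, 0, 0]
    - [4, -1, 0, 0, 0, 0]
    - [0, 0, 0, 0, 0, 0]

```text
clock: 11.77
position: [0.4288, -0.1083, 0.0785]
ee_rot: [0.371, 3.119, -0.0]
force: [0.8, 0.1, 0.7]
width: 0.007
gripper_force: 0.0
```

Request:
step_arm:
  steps:
    - [4, -1, 0, 0, 0, 0]
    - [4, -1, 0, 0, 0, 0]
    - [4, -1, 0, 0, 0, 0]
    - [4, -1, 0, 0, 0, 0]
    - [4, -1, 0, 0, 0, 0]
    - [4, -1, 0, 0, 0, 0]
    - [4, -0.9, 0, 0, 0, 0]
    - [4, -0.9, 0, 0, 0, 0]
    - [4, -0.9, 0, 0, 0, 0]
    - [4, -0.9, 0, 0, 0, 0]
    - [4, -0.9, 0, 0, 0, 0]
    - [4, -0.9, 0, 0, 0, 0]
    - [3, -0.7, 0, 0, 0, 0]
    - [2, -0.5, 0, 0, 0, 0]
    - [0, 0, 0, 0, 0, 0]

```text
clock: 13.02
position: [0.4815, -0.1207, 0.0785]
ee_rot: [0.371, 3.119, 0.0]
force: [-0.3, -0.1, -0.5]
width: 0.007
gripper_force: 0.0
```

```bash
python3 - <<'E'
from m import *
s=snap("side","side4.png"); o=observe(); print(o["position"],o["force"],o["clock"])
d=np.array([np.cos(-.236),np.sin(-.236),0])
for h,n in(((22,32),"yel"),((0,6),"red"),((100,130),"blue")):
    for q,st in blobs(mask(s,*h,100,40,(265,205,350,265)),5): print(n,q,st)
for t in(.027,.06,.08,.09,.1,.11,.12):
    p=np.array([.5602,-.1401,0])+d*(-.153+t)+[0,0,.075]; print(t,proj("side",p))
E
```

```text
[ 0.4811 -0.1206  0.0785] [-0.2976  1.0028 -0.3251] 13.0667
yel [293.5 253. ] [292 252   4   3  10]
red [325.9643 216.6964] [313 214  27   7 112]
red [324.9556 232.2444] [321 226   8  15  45]
red [305.8235 233.5294] [303 231   7   6  17]
blue [327.8333 227.8333] [327 227   3   3   6]
blue [330.9444 235.7222] [329 233   6   7  18]
0.027 [[275.0732 250.1427]]
0.06 [[283.5523 247.3345]]
0.08 [[288.6372 245.6494]]
0.09 [[291.1646 244.8117]]
0.1 [[293.6819 243.9771]]
0.11 [[296.1892 243.1457]]
0.12 [[298.6865 242.3174]]
```

The front cap moved from u=309.8 to 325.0, so travel is about 87 mm. On to the catch, in small rows.

Request:
step_arm:
  steps:
    - [3, -0.7, 0, 0, 0, 0]
    - [3, -0.7, 0, 0, 0, 0]
    - [3, -0.7, 0, 0, 0, 0]
    - [3, -0.7, 0, 0, 0, 0]
    - [3, -0.7, 0, 0, 0, 0]
    - [3, -0.7, 0, 0, 0, 0]
    - [2, -0.5, 0, 0, 0, 0]
    - [0, 0, 0, 0, 0, 0]

```text
clock: 13.73
position: [0.4999, -0.1252, 0.0782]
ee_rot: [-0.371, -3.117, -0.0]
force: [-4.8, 0.5, 2.6]
width: 0.006
gripper_force: 2.2
```

Request:
step_arm:
  steps:
    - [2, -0.5, 0, 0, 0, 0]
    - [2, -0.5, 0, 0, 0, 0]
    - [2, -0.5, 0, 0, 0, 0]
    - [0, 0, 0, 0, 0, 0]

```text
clock: 14.07
position: [0.5066, -0.1268, 0.0783]
ee_rot: [-0.371, -3.119, -0.0]
force: [-1.8, -1.0, -1.5]
width: 0.006
gripper_force: 1.2
```

Request:
step_arm:
  steps:
    - [2, -0.5, 0, 0, 0, 0]
    - [2, -0.5, 0, 0, 0, 0]
    - [0, 0, 0, 0, 0, 0]

```text
clock: 14.32
position: [0.5121, -0.128, 0.0788]
ee_rot: [0.371, 3.118, -0.0]
force: [-0.2, -0.6, -0.3]
width: 0.005
gripper_force: 0.0
```

Request:
step_arm:
  steps:
    - [1.5, -0.4, 0, 0, 0, 0]
    - [1.5, -0.4, 0, 0, 0, 0]
    - [0, 0, 0, 0, 0, 0]
    - [0, 0, 0, 0, 0, 0]

```text
clock: 14.65
position: [0.5139, -0.1286, 0.0785]
ee_rot: [0.371, 3.119, 0.0]
force: [-0.4, 0.8, -0.1]
width: 0.005
gripper_force: 0.0
```

Request:
step_arm:
  steps:
    - [1.5, -0.4, 0, 0, 0, 0]
    - [1.5, -0.4, 0, 0, 0, 0]
    - [0, 0, 0, 0, 0, 0]
    - [0, 0, 0, 0, 0, 0]

```text
clock: 14.98
position: [0.515, -0.129, 0.0781]
ee_rot: [-0.371, -3.116, -0.001]
force: [-4.8, 1.8, 3.0]
width: 0.008
gripper_force: 2.8
```

```bash
python3 - <<'E'
from m import *
s=snap("side","side5.png"); o=observe(); print(o["position"],o["force"],o["clock"])
for h,n in(((22,32),"yel"),((0,6),"red"),((100,130),"blue")):
    for q,st in blobs(mask(s,*h,100,40,(265,205,350,265)),5): print(n,q,st)
E
```

```text
[ 0.515  -0.129   0.0781] [-4.9888  2.1861  2.8995] 15.0333
yel [302.125 250.125] [301 249   3   3   8]
red [326.9135 216.7981] [315 214  25   7 104]
red [333.2558 228.7442] [329 223   8  15  43]
red [314.0667 230.    ] [312 228   5   5  15]
blue [336. 225.] [335 224   3   3   5]
blue [339.45 233.25] [338 230   5   8  20]
```

The push meets about 5 N at the stop, and the front cap moved another 8.3 px (33 mm), so the shuttle is home. I'll retreat and measure the keeper.

Request:
step_arm:
  steps:
    - [-5, 1.2, 0, 0, 0, 0]
    - [-15, 3.6, 0, 0, 0, 0]
    - [-20, 4.8, 0, 0, 0, 0]
    - [-15, 3.6, 15, 0, 0, 0]
    - [-10, 2.4, 30, 0, 0, 0]
    - [-10, 2.4, 30, 0, 0, 0]
    - [-15, 5, 30, 0, 0, 0]
    - [-15, 5, 30, 0, 0, 0]
    - [-15, 5, 15, 0, 0, 0]
    - [0, 0, 0, 0, 0, 0]
    - [0, 0, 0, 0, 0, 0]

```text
clock: 15.95
position: [0.397, -0.0962, 0.2291]
ee_rot: [0.37, 3.117, 0.002]
force: [-0.4, 0.4, -0.8]
width: 0.006
gripper_force: 0.0
```

```bash
python3 - <<'E'
from m import *
t=snap("top","top6.png");s=snap("side","side6.png"); o=observe(); print(o["position"],o["clock"])
cv2.imwrite("pics/c6.png",np.hstack([cv2.resize(t[75:200,280:380],(400,500),interpolation=cv2.INTER_CUBIC),cv2.resize(s[175:275,300:380],(400,500),interpolation=cv2.INTER_CUBIC)]))
for nm,im,b in(("top",t,(290,120,345,225)),("side",s,(265,200,350,265))):
  for h,n in(((22,32),"yel"),((0,6),"red"),((100,130),"blue")):
    for q,st in blobs(mask(im,*h,100,40,b),6): print(nm,n,q,st)
E
```

```text
[ 0.3969 -0.0964  0.2278] 16.05
top yel [315.9167 190.6042] [311 187  11   8  48]
top red [318.25   155.2628] [306 146  27  19 156]
top red [321.6296 174.8519] [316 172  13   7  54]
top blue [331.5 151.5] [330 151   4   2   8]
top blue [316.7 179.3] [315 178   4   4  10]
top blue [324.5 181.5] [323 181   4   2   8]
side yel [300.4444 241.8651] [297 233   9  19 126]
side red [326.     216.7027] [313 214  26   7 111]
side red [333.2558 228.7442] [329 223   8  15  43]
side red [315.9062 234.875 ] [312 229   8  14  64]
side blue [339.381  233.1905] [338 230   5   8  21]
side blue [308.5455 233.6364] [307 232   4   4  11]
side blue [310.9231 242.2308] [308 239   7   8  26]
```

View pics/c6.png

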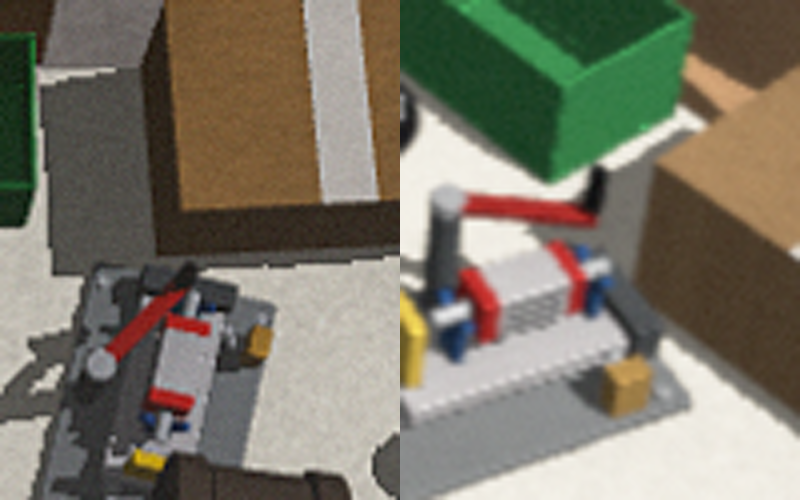

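The shuttle is home: the yellow plate moved 24.3 px in the side view against 23.6 predicted. The keeper is still open, with the knob at about (327,141.6) top and (339.6,209.4) side. A cardboard box stands close behind, so I'll check its height and the clearance.

```bash
python3 - <<'E'
from m import *
T=lambda x,y:((x+.5)/4-.5+280,(y+.5)/4-.5+75)
S=lambda x,y:((x-400+.5)/5-.5+300,(y+.5)/5-.5+175)
print("knob top tri",tri(S(600,174),T(191,268)),"top@.166",onz("top",[T(191,268)],.166),"side@.166",onz("side",[S(600,174)],.166))
print("knob base top@.126",onz("top",[T(180,287)],.126),"side",onz("side",[S(595,218)],.126))
print("post",tri(S(447,198),T(101,362)))
print("box corner top tri",tri(S(657,162),T(181,212)),"bottom",onz("side",[S(640,278)],0),onz("top",[T(158,256)],0))
print("bin near corner top tri",tri(S(553,90),T(36,188)),"bottom",onz("side",[S(551,182)],0),onz("top",[T(28,226)],0))
c,s=np.cos(-.236),np.sin(-.236)
p=np.array([.5602+c*.035-s*.07,-.1401+s*.035+c*.07]);print("pivot fit",p)
E
```

```text
knob top tri (array([ 0.692 , -0.1577,  0.1623]), np.float64(0.0016743478611510633)) top@.166 [[ 0.6902 -0.1565  0.166 ]] side@.166 [[ 0.6898 -0.1605  0.166 ]]
knob base top@.126 [[ 0.6847 -0.154   0.126 ]] side [[ 0.6879 -0.1639  0.126 ]]
post (array([ 0.6167, -0.0824,  0.1252]), np.float64(0.0006901813657778845))
box corner top tri (array([ 0.753 , -0.1564,  0.1382]), np.float64(0.006041842842332844)) bottom [[ 0.7719 -0.1496  0.    ]] [[ 0.7526 -0.1572  0.    ]]
bin near corner top tri (array([ 0.7819, -0.0278,  0.108 ]), np.float64(0.004242382591154216)) bottom [[ 0.7932 -0.0265  0.    ]] [[ 0.7835 -0.0306  0.    ]]
pivot fit [ 0.6106 -0.0802]
```

Box top is about 0.14 m and the bin about 0.11 m; the gripper body stays above 0.20, so both are clear. I'll move to the far (+x) side of the knob, turned +30°.

Request:
step_arm:
  steps:
    - [12, -2, 0, 0, 0, 0.02]
    - [22, -4, 0, 0, 0, 0.04]
    - [28, -5, 0, 0, 0, 0.05]
    - [28, -5, 0, 0, 0, 0.05]
    - [28, -5, 0, 0, 0, 0.05]
    - [28, -5, 0, 0, 0, 0.05]
    - [28, -5, 0, 0, 0, 0.05]
    - [28, -5, 0, 0, 0, 0.05]
    - [28, -5, 0, 0, 0, 0.05]
    - [28, -5, 0, 0, 0, 0.05]
    - [26, -4, 0, 0, 0, 0.04]
    - [22, -2, 0, 0, 0, 0.02]
    - [12, -1, 0, 0, 0, 0.004]
    - [4, 0, 0, 0, 0, 0]
    - [0, 0, 0, 0, 0, 0]
    - [0, 0, 0, 0, 0, 0]

```text
clock: 17.38
position: [0.718, -0.1496, 0.2268]
ee_rot: [0.448, -3.107, -0.001]
force: [-0.5, -1.2, 0.2]
width: 0.006
gripper_force: 0.0
```

Request:
step_arm:
  steps:
    - [1, 0, -10, 0, 0, 0]
    - [0, 0, -20, 0, 0, 0]
    - [0, 0, -20, 0, 0, 0]
    - [0, 0, -15, 0, 0, 0]
    - [0, 0, -10, 0, 0, 0]
    - [0, 0, -8, 0, 0, 0]
    - [0, 0, -4, 0, 0, 0]
    - [0, 0, 0, 0, 0, 0]
    - [0, 0, 0, 0, 0, 0]

```text
clock: 18.13
position: [0.7199, -0.1495, 0.1421]
ee_rot: [-0.449, 3.108, -0.0]
force: [-0.0, 0.4, 0.2]
width: 0.008
gripper_force: 0.0
```

Request:
step_arm:
  steps:
    - [-3, -1, 0, 0, 0, 0]
    - [-3, -1, 0, 0, 0, 0]
    - [-3, -1, 0, 0, 0, 0]
    - [-2, -0.5, 0, 0, 0, 0]
    - [0, 0, 0, 0, 0, 0]

```text
clock: 18.55
position: [0.7083, -0.1534, 0.1419]
ee_rot: [-0.448, 3.109, -0.0]
force: [-0.3, 0.0, 0.5]
width: 0.002
gripper_force: 0.0
```

Now to sweep the knob along its arc.

Request:
step_arm:
  steps:
    - [-3.3, -2.9, 0, 0, 0, 0]
    - [-3.3, -2.9, 0, 0, 0, 0]
    - [-3.4, -2.9, 0, 0, 0, 0]
    - [-3.7, -2.5, 0, 0, 0, 0]
    - [-3.7, -2.5, 0, 0, 0, 0]
    - [-3.7, -2.4, 0, 0, 0, 0]
    - [-4, -2, 0, 0, 0, 0]
    - [-4, -2, 0, 0, 0, 0]
    - [-3.9, -2, 0, 0, 0, 0]
    - [-4.2, -1.5, 0, 0, 0, 0]
    - [-4.2, -1.5, 0, 0, 0, 0]
    - [-4.2, -1.4, 0, 0, 0, 0]
    - [0, 0, 0, 0, 0, 0]

```text
clock: 19.63
position: [0.662, -0.1799, 0.1415]
ee_rot: [0.448, -3.109, -0.0]
force: [-0.3, -1.2, -0.9]
width: -0.003
gripper_force: 0.0
```

```bash
python3 - <<'E'
from m import *
s=snap("side","side7.png"); o=observe(); print(o["position"],o["force"],o["clock"])
for q,st in blobs(mask(s,0,6,100,40,(265,195,360,265)),6): print(q,st)
p=np.array([.615,-.0825,.12])
for a in(1.02,.8,.6,.4,.2,0):
    th=-.236-np.pi/2+a; print(a,proj("side",p+.06*np.array([np.cos(th),np.sin(th),0]))[0],proj("side",p+.105*np.array([np.cos(th),np.sin(th),0]))[0])
E
```

```text
[ 0.6624 -0.1796  0.1415] [-0.1964  0.0754 -0.747 ] 19.6833
[322.4342 221.6053] [311 216  22  12  76]
[315.6111 234.7917] [311 228   9  16  72]
[334.4545 231.8636] [332 228   5  10  22]
1.02 [324.888  216.9985] [337.29   218.1702]
0.8 [324.3736 219.4337] [336.5231 222.48  ]
0.6 [323.2231 221.5072] [334.6015 226.183 ]
0.4 [321.4603 223.3551] [331.5639 229.5091]
0.2 [319.1511 224.8959] [327.5165 232.3011]
0 [316.3882 226.0599] [322.6213 234.4215]
```

The bar has swung to about 0.6 rad, so I'll continue.

Request:
step_arm:
  steps:
    - [-4.4, -0.9, 0, 0, 0, 0]
    - [-4.4, -0.9, 0, 0, 0, 0]
    - [-4.3, -1, 0, 0, 0, 0]
    - [-4.4, -0.4, 0, 0, 0, 0]
    - [-4.4, -0.4, 0, 0, 0, 0]
    - [-4.4, -0.3, 0, 0, 0, 0]
    - [-4.4, 0.2, 0, 0, 0, 0]
    - [-4.5, 0.2, 0, 0, 0, 0]
    - [-4.5, 0.2, 0, 0, 0, 0]
    - [-3, 0.5, 0, 0, 0, 0]
    - [-3, 0.5, 0, 0, 0, 0]
    - [0, 0, 0, 0, 0, 0]

```text
clock: 20.68
position: [0.6167, -0.1816, 0.1415]
ee_rot: [0.449, -3.109, -0.0]
force: [-0.4, 0.4, -0.3]
width: 0.005
gripper_force: 0.0
```

Request:
step_arm:
  steps:
    - [-2, 0.4, 0, 0, 0, 0]
    - [-2, 0.4, 0, 0, 0, 0]
    - [-2, 0.4, 0, 0, 0, 0]
    - [0, 0, 0, 0, 0, 0]

```text
clock: 21.02
position: [0.611, -0.1804, 0.1414]
ee_rot: [0.449, -3.109, -0.0]
force: [-0.8, 0.1, 0.2]
width: 0.006
gripper_force: 0.0
```

Request:
step_arm:
  steps:
    - [-1.5, 0.4, 0, 0, 0, 0]
    - [-1.5, 0.4, 0, 0, 0, 0]
    - [0, 0, 0, 0, 0, 0]

```text
clock: 21.27
position: [0.6081, -0.1797, 0.1414]
ee_rot: [0.449, -3.109, -0.0]
force: [0.4, 0.1, 0.2]
width: 0.005
gripper_force: 0.1
```

Request:
step_arm:
  steps:
    - [-1, 0.3, 0, 0, 0, 0]
    - [-1, 0.3, 0, 0, 0, 0]
    - [0, 0, 0, 0, 0, 0]

```text
clock: 21.52
position: [0.6074, -0.1791, 0.1417]
ee_rot: [-0.45, 3.107, -0.001]
force: [4.9, -0.7, -1.0]
width: 0.002
gripper_force: 2.3
```

The stop is felt at 4.9 N. Backing off and lifting clear, then a check.

Request:
step_arm:
  steps:
    - [5, -0.5, 0, 0, 0, 0]
    - [15, 0, 0, 0, 0, 0]
    - [10, 0, 5, 0, 0, 0]
    - [0, 0, 25, 0, 0, 0]
    - [0, 0, 35, 0, 0, 0]
    - [0, 0, 35, 0, 0, 0]
    - [0, 20, 30, 0, 0, 0]
    - [0, 40, 10, 0, 0, 0]
    - [0, 40, 0, 0, 0, 0]
    - [0, 40, 0, 0, 0, 0]
    - [0, 40, 0, 0, 0, 0]
    - [0, 40, 0, 0, 0, 0]
    - [0, 30, 0, 0, 0, 0]
    - [0, 10, 0, 0, 0, 0]
    - [0, 0, 0, 0, 0, 0]
    - [0, 0, 0, 0, 0, 0]
    - [0, 0, 0, 0, 0, 0]

```text
clock: 22.93
position: [0.6364, 0.0779, 0.2814]
ee_rot: [0.445, -3.109, 0.002]
force: [0.5, -0.9, -0.1]
width: 0.007
gripper_force: 0.0
```

```bash
python3 - <<'E'
from m import *
t=snap("top","top8.png");s=snap("side","side8.png"); o=observe(); print(o["position"],o["force"],o["clock"])
cv2.imwrite("pics/c8.png",np.hstack([cv2.resize(t[125:225,280:360],(400,500),interpolation=cv2.INTER_CUBIC),cv2.resize(s[190:290,270:350],(400,500),interpolation=cv2.INTER_CUBIC)]))
for q,st in blobs(mask(s,0,6,100,40,(265,195,360,265)),6): print(q,st)
for q,st in blobs(mask(s,22,32,100,40,(265,195,360,265)),6): print("yel",q,st)
E
```

```text
[0.6365 0.0778 0.2815] [ 0.6593 -0.2962  0.2764] 23.0333
[316.0479 229.2216] [309 217  16  27 167]
[333.1463 228.5122] [329 223   8  15  41]
yel [300.5    241.8254] [297 233   9  19 126]
```

View pics/c8.png

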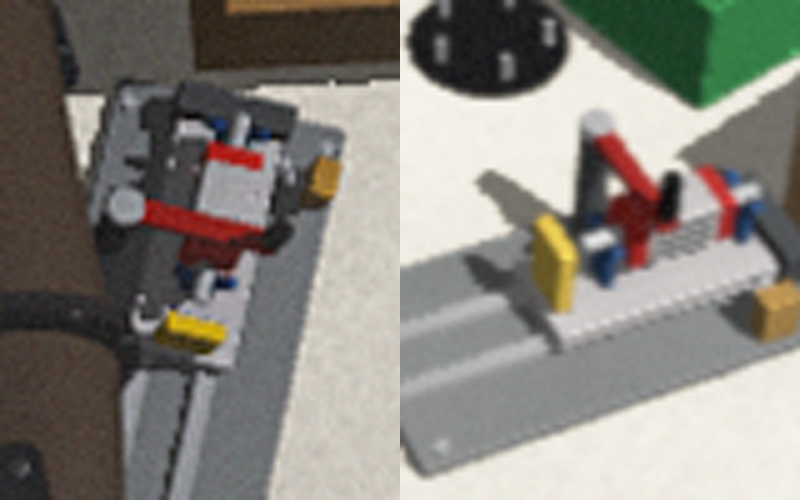

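The keeper bar lies square across the motor: in the top crop it runs from (127,208) to (262,237), parallel to the saddles. The plate and caps haven't moved and the arm is clear.

```bash
python3 -c "
from cell import job
print(job.sign_off())"
```

```text
the job is handed in; nothing more can be done
None
```

The job is handed in at about 23 s on the clock: the red-capped motor sits in both saddles, the shuttle is home past the catch, and the keeper bar is shut, all confirmed in the last pictures; the sign-off gave no verdict.

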